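# Turn the access cover over and weigh it down

## Robot

A 6-joint arm with a two-finger parallel gripper is mounted at the origin on the work surface. World frame = base frame: x ahead of the robot, y to its left, z up, the work surface at z = 0. Lengths are in mm, angles in degrees, forces in N, time in s.
With the tool pointing down it reaches from about 350 to 850 mm from the base axis. Payload 8.1 kg.
Tool frame: the origin (TCP) lies midway between the tips of the shut fingers; the grasp point (between the pads) lies 19 mm behind it (r.pinch_z is the distance from the TCP to the grasp point, in mm); z points along the fingers, y is the line along which they close (so a half turn about z gives the same grasp; the last joint's range is limited). The gripper opens to 85 mm and grips with 20 to 120 N. Pads are 22 mm wide; open, the fingers measure 114 mm over their backs; the gripper's body (76 mm by 85 mm) begins 54 mm behind the grasp point. The pads swing forward as they close: fully open they stand 13 mm farther back than shut.
Start: joints at [-78.862, 7.471, 85.268, -0, 87.261, -4.893], TCP at [165.718, -576.665, 231.292] pointing down, gripper open.
Joint ranges: [-169.43, 169.43], [-51.17, 129.36], [1.28, 143.12], [-76.62, 256.62], [0, 156.53], [-152.29, 152.29]. Speed limits (degrees/s): [136.94, 136.94, 159.86, 180, 180, 180].

## Interface

Orientations are given as [roll, pitch, yaw] about the fixed x, y, z axes, in that order (R = Rz(yaw) Ry(pitch) Rx(roll)).
In Python, from bench import sensors, optics, job, r gives the robot as it stands.
- The arm moves only by the tool play_rows, never from a script. Its argument "motion" is a list that holds one entry, the list of rows, each a list of 6 numbers: the shift along the tool's x, y, z in cm, then the turn, a rotation vector about the tool's x, y, z in degrees. In form: [[[x, y, z, ax, ay, az], ...]]. A call has 1 to 5 rows; each row is the pose to reach, as a shift and turn from the pose commanded when the call began, along the tool's axes at that moment; what a row does not reach only later rows make up. A row lasts 1/10 s, in which the tool goes at most 50 mm and 8.59 degrees, less where a joint would pass 70% of its speed; a pose out of reach is approached as far as the arm can. A call with a gripper value outside its range is refused whole. "jaw" is the opening, from 0 (shut) to 1 (fully open), set as the call begins (left out, the last holds). The fingers move at their own pace and stop on an object; "squeeze" is the grip in N (left out, the last holds). Time passes only in rows, so rows that repeat a pose let the fingers close. It gives the time, the measured TCP pose, the force, the opening and the grip force at its end, in the units of the state.
- sensors.sense(): the state, without advancing time (a new reading comes with each control period).
- optics.snapshot(name): name is "scene" or "side" or "wrist"; returns a dict with "pixels" (384x512x3 uint8, red, green, blue), "mtx" (3x3 intrinsics, pixels), "k1" (the pictures are not rectified: a ray, as slopes to the right and down, at radius r is drawn at 1 + k1 r^2 times it, then the intrinsics apply), "R" (3x3) and "t" (3): a world point X has camera coordinates R X + t; the wrist camera has in their place "T_tool_cam" (4x4, takes a point from camera to tool coordinates, whose origin is the TCP and whose axes are the flange's). Camera axes: x right, y down, z forward; pixel columns grow to the right and rows downward; lengths in mm; the calibration is good to about 2 mm. A picture is of the moment at which its call begins: read the wrist's pose just before it. There is no depth.
- job.hand_in(): hands the job in; it is judged then, once.
The state is a dict: "time": time; "joint_pos": joint angles; "qd": joint speeds; "joint_efforts": joint torques, N m; "tool_pos": TCP position; "tcp_rot": TCP orientation; "ft_force": force on the tool from outside, world axes, zero at the start; "wrist_torque": the same for the moment, N m; "finger_gap": finger opening in mm; "grip_force": force on a finger pad.
Only numpy, scipy, OpenCV 4.12 (cv2) and the standard library are available. Lean on these libraries where they do the work, as an engineer would, in place of code of your own. Each camera call takes 0.05 s, during which the arm holds its last target. There are 200 camera calls.

## Task

The aluminium access cover lies ribs down on the two wooden rails. Lever it up on edge against the two fence posts and turn it over, lowering it without letting it fall, so that it lies flat and central on the rails with its ribs up and its end pushed up square against both posts; then lay the steel bar, same way up as it lies now, in the channel between the two ribs, lengthwise, about the middle of the cover, to hold it down. Leave the jar and the bowl where they are.

Things in the scene. Friction and masses are not known exactly. Their poses are not given: they have to be found in the camera images.
- rest: Wooden turning rest, fixed to the table: two rails along its x, 20 mm wide, x from -25 to +75 mm, centred at y = +48 and -48 mm, tops 70 mm above the table; two upright posts at their +x end. 12 mm base board under it (x -35 to +105, y within 85 mm). Origin on the table, midway between the rails; x points level towards the posts, to the robot's left and 3 to 28 degrees back towards it; z up.
- rest_foot (a point): Point in the plane of the posts' faces at rail-top height (70 mm above the table), midway between the rails, at x = +75 mm of the rest: where the cover's lower edge can pivot. Axes as the rest.
- post_tops (a point): Midway between the tops of the two fence posts, in the plane of their faces, 160 mm above the table. Each post is 32 mm wide (y from 42 to 74 mm either side), reaches 28 mm behind this plane and stands on the base board; the gap between them is open. Axes as the rest.
- cover_mid (a point): Centre of the aluminium access cover, about 0.55 kg: a plate 150 (its x) by 130 (its y) by 10 mm thick. +z points out of its flat face, up at the start. It lies on the rails, its +x end 8 to 22 mm (at its middle) short of the posts, slightly askew; its free -x end sticks out 58 to 72 mm beyond the rails to the robot's right, with 70 mm free height below it, so a finger can go under.
- channel (a point): Middle of the cover's ribbed face, 5 mm from cover_mid towards -z. Two straight ribs stand on this face (down at the start) along the cover's x: 110 mm long, 6 mm wide, 7 mm high, centred at y = +27 and -27 mm, so the channel between them is 48 mm wide; they stop 20 mm short of the plate's ends. Same axes as cover_mid.
- bar_mid (a point): Plain steel bar, a loose block 90 mm long (its x), 30 mm wide (its y), 40 mm high, about 0.75 kg, lying flat on the table to the robot's left. This point is its centre, 20 mm above its underside; z up.
- jar: Bystander: closed jar, 68 mm across, 100 mm high, to the robot's left near the bar (either of the two may be the nearer). Origin at the centre of its underside.
- bowl: Bystander: open plastic bowl, 150 mm across, 60 mm high, to the robot's right. Origin at the centre of its underside.
There are look-alikes about, which are no part of the job. Of the things that look like the part that bears bar_mid, take the one that is farthest to the robot's right at the start. There is more than one size of the part that bears cover_mid; the job needs the larger.

How it is judged:
By the outcome, as a careful person would: the job done as asked, in the order asked, and still so for the second after the job is handed in, with the robot touching nothing.
It also fails if it takes over 72 s, if anything falls off the work surface, if the arm or the gripper's body presses on something with over 40 N, if the wrist force passes 120 N, or if a joint passes its speed limit or range.

## Working session

There is one attempt and no reset: what is moved stays moved. The work goes in short steps, Python scripts to look and compute and a tool call to move; the robot and the scene stay as the last step left them, time stands still between calls to the robot, and variables do not carry over. Pictures are saved under pics/ and viewed, at most 10 in all, crops included, and the job is handed in when it is done.

Besides the shell and the picture viewer there is one more tool, called after ">>>" as a command line: name --argument value ..., lists and objects as JSON in quotes. play_rows: Moves the arm, as the interface text tells. Its arguments: {"type":"object","properties":{"motion":{"type":"array","items":{"type":"array","items":{"type":"array","items":{"type":"number"}}}},"jaw":{"type":"number"},"squeeze":{"type":"number"}},"required":["motion"]}

```bash
ls; mkdir -p pics; python3 - <<'E'
from bench import sensors, optics, job, r
import cv2,numpy as np
a=[]
for n in("scene","side"):
    s=optics.snapshot(n); cv2.imwrite(f"pics/{n}0.png",s["pixels"][:,:,::-1]); print(n,s["mtx"].tolist(),s["k1"],np.round(-s["R"].T@s["t"]),np.round(s["R"],2).tolist())
print(sensors.sense())
E
```

```text
pics
scene [[407.3401919556544, 0.0, 251.8412534281202], [0.0, 407.3401919556544, 193.067456296076], [0.0, 0.0, 1.0]] 0.020688106127598024 [ 971.  903. 1054.] [[-0.88, 0.48, 0.01], [0.33, 0.61, -0.73], [-0.35, -0.63, -0.69]]
side [[360.4049529666622, 0.0, 260.54068688595675], [0.0, 360.4049529666622, 186.05302579237613], [0.0, 0.0, 1.0]] -0.10729495628511078 [ 97. 882. 920.] [[-0.9, -0.43, 0.01], [-0.29, 0.57, -0.77], [0.32, -0.7, -0.64]]
{'time': 0.1, 'joint_pos': array([-7.88609377e+01,  7.51062630e+00,  8.53232180e+01, -9.40243308e-04,
        8.72618378e+01, -4.89356967e+00]), 'qd': array([-0.09586863, -0.05592621, -0.12808283,  0.06471618,  0.09170249,
        0.02535919]), 'joint_efforts': array([ 2.27733690e-03, -5.70946884e+01, -5.01942658e+01, -1.78084229e-04,
        8.04485200e-03, -1.92239014e-05]), 'tool_pos': array([ 165.62516574, -576.1707412 ,  230.34923826]), 'tcp_rot': array([-1.79904587e+02, -7.22649094e-03,  1.60326716e+01]), 'ft_force': array([ 0.3719957 ,  0.95166996, -0.18039864]), 'wrist_torque': array([-0.02280322, -0.03933662, -0.03288264]), 'grip_force': 0.0, 'finger_gap': 85.15108196539165}
```

View pics/scene0.png

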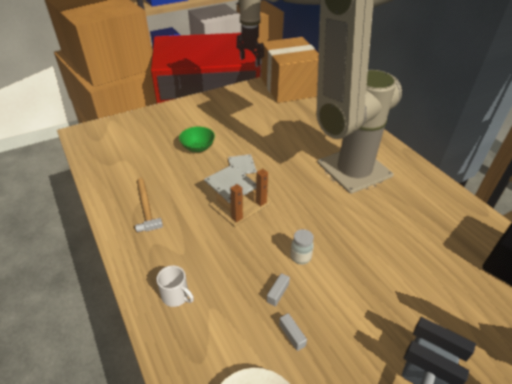

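View pics/side0.png

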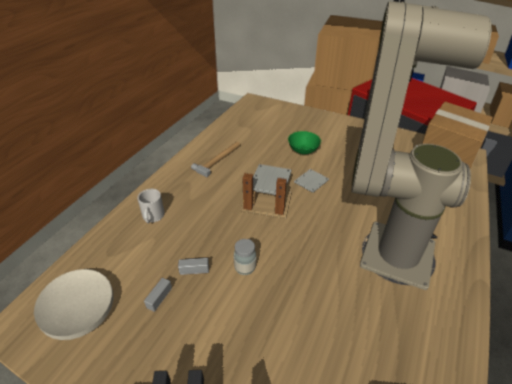

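The scene view shows:
- The cover on the rest at scene (230,180) / side (271,180), with posts at scene (237,202) and (262,187).
- A smaller plate on the table at scene (243,160) / side (312,180).
- Bars at scene (278,289) / side (194,266) and scene (292,331) / side (158,293).
- The jar at scene (302,246), the bowl (green) at scene (197,139), plus a mug, a hammer and a white bowl.

```bash
cat > h.py <<'E'
from bench import sensors, optics, job, r
import cv2,numpy as np
from scipy.spatial.transform import Rotation as Ro
def tool():
    s=sensors.sense(); return Ro.from_euler('xyz',s["tcp_rot"],degrees=True).as_matrix(),np.array(s["tool_pos"])
def snap(n,save=None):
    Rt,p=tool(); s=optics.snapshot(n)
    if n=="wrist":
        T=np.array(s["T_tool_cam"]); s["Rc"]=Rt@T[:3,:3]; s["c"]=Rt@T[:3,3]+p
    else: s["Rc"]=s["R"].T; s["c"]=-s["R"].T@s["t"]
    if save: cv2.imwrite("pics/"+save,s["pixels"][:,:,::-1])
    return s
def ray(s,px):
    k=s["k1"]; x=(np.atleast_2d(px)-s["mtx"][:2,2])/s["mtx"][[0,1],[0,1]]
    u=x.copy()
    for _ in range(20): u=x/(1+k*(u**2).sum(1,keepdims=True))
    return np.c_[u,np.ones(len(u))]@s["Rc"].T
def plane(s,px,z):
    d=ray(s,px); return s["c"]+d*((z-s["c"][2])/d[:,2])[:,None]
def tri(s1,p1,s2,p2):
    out=[]
    for a,b in zip(ray(s1,p1),ray(s2,p2)):
        k=np.linalg.lstsq(np.c_[a,-b],s2["c"]-s1["c"],rcond=None)[0]
        X,Y=s1["c"]+k[0]*a,s2["c"]+k[1]*b; out.append([*(X+Y)/2,np.linalg.norm(X-Y)])
    return np.round(out,1)
def proj(s,X):
    c=(np.atleast_2d(X)-s["c"])@s["Rc"]; u=c[:,:2]/c[:,2:]; u=u*(1+s["k1"]*(u**2).sum(1,keepdims=True)); return u*s["mtx"][[0,1],[0,1]]+s["mtx"][:2,2]
E
python3 - <<'E'
from h import *
a=snap("scene");b=snap("side")
print(tri(a,[[230,180],[278,289],[292,331],[302,246],[237,188],[262,173],[197,139],[243,162]],b,[[271,180],[194,266],[158,293],[245,255],[249,176],[281,181],[304,142],[312,180]]))
print(a["k1"],r.pinch_z, [x for x in dir(r) if x[0]!='_'])
for n,s,(x,y,w,h) in(("c1",a,(190,140,90,90)),("c2",b,(230,150,110,80))):
    cv2.imwrite(f"pics/{n}.png",cv2.resize(s["pixels"][y:y+h,x:x+w,::-1],None,fx=5,fy=5,interpolation=cv2.INTER_CUBIC))
w=snap("wrist","w0.png"); print(np.array(w["T_tool_cam"]).round(2).tolist(),w["mtx"].tolist())
E
```

```text
[[ 5.061e+02 -9.520e+01  7.060e+01  1.130e+01]
 [ 5.695e+02  3.449e+02  1.730e+01  4.000e-01]
 [ 6.067e+02  4.779e+02  2.190e+01  1.700e+00]
 [ 4.341e+02  2.632e+02  5.270e+01  3.900e+00]
 [ 5.401e+02  2.570e+01  1.545e+02  3.900e+00]
 [ 4.317e+02  6.000e-01  1.546e+02  2.000e+00]
 [ 4.968e+02 -4.296e+02  4.270e+01  1.100e+00]
 [ 3.843e+02 -2.282e+02  1.540e+01  6.400e+00]]
0.020688106127598024 18.700000000000003 ['PlanningError', 'pinch_z']
[[0.0, -0.95, -0.32, 82.94], [1.0, 0.0, 0.0, -0.14], [-0.0, -0.32, 0.95, -142.5], [0.0, 0.0, 0.0, 1.0]] [[324.76997496982545, 0.0, 256.1359614978188], [0.0, 324.76997496982545, 192.35130641869924], [0.0, 0.0, 1.0]]
```

>>> play_rows --motion '[[[4,-2.5,-2,0,0,0],[8,-5.5,-4,0,0,0],[12,-9,-6,0,0,0],[16,-12.5,-7,0,0,0],[20,-16,-7,0,0,0]]]'

```text
time: 0.75
tool_pos: [304.7, -382.3, 302.2]
tcp_rot: [179.8, -0.1, 16.0]
ft_force: [1.1, -0.4, -0.0]
finger_gap: 85.5
grip_force: 0.0
```

>>> play_rows --motion '[[[3.5,-3.3,0,0,0,0],[7,-6.6,0,0,0,0],[10.5,-9.9,0,0,0,0],[14,-13.2,0,0,0,0],[17.5,-16.5,0,0,0,0]]]'

```text
time: 1.25
tool_pos: [426.9, -174.6, 300.5]
tcp_rot: [180.0, -0.0, 16.0]
ft_force: [0.7, -0.8, -0.5]
finger_gap: 85.6
grip_force: 0.0
```

>>> play_rows --motion '[[[3.5,-3.3,0,0,0,0],[6,-6,0,0,0,0],[8,-7,0,0,0,0],[9,-8,0,0,0,0],[9,-8,0,0,0,0]]]'

```text
time: 1.75
tool_pos: [491.0, -73.5, 300.1]
tcp_rot: [-180.0, 0.0, 16.1]
ft_force: [-0.3, -1.1, 0.5]
finger_gap: 85.6
grip_force: 0.0
```

```bash
python3 - <<'E'
from h import *
print(sensors.sense()["joint_pos"],tool()[1],sensors.sense()["tcp_rot"])
w=snap("wrist","w1.png");np.savez("w1.npz",Rc=w["Rc"],c=w["c"],mtx=w["mtx"],k1=w["k1"])
E
```

```text
[-1.44402643e+01 -9.74957808e+00  9.51464843e+01  1.31633511e-02
  9.46443093e+01  5.94191892e+01] [490.9807639  -73.47375064 300.07986378] [-1.79967736e+02  2.88075505e-02  1.61416157e+01]
```

View pics/w1.png

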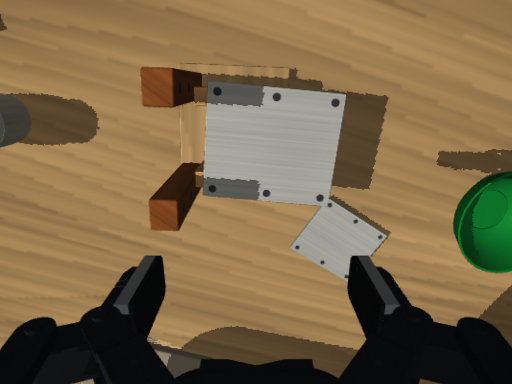

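The large cover has corners at about (207,82), (346,95), (328,205) and (203,195). Post tops are at (157,88) and (165,215). The small look-alike plate is on the table at (340,238). The green bowl is at the right edge.

Candidates:
- **Cover:** the large plate on the rest at (270,143), or the small plate at (340,238). I take the large one.
- **Bar:** scene (278,289) at y=345, or (292,331) at y=478. I take the first, as it is farther right.

I'll take a second view for height.

>>> play_rows --motion '[[[2,3,0,0,0,0],[3,6,0,0,0,0],[3,8,0,0,0,0],[3,8,0,0,0,0]]]'

```text
time: 2.2
tool_pos: [541.0, -146.6, 299.9]
tcp_rot: [180.0, 0.1, 15.8]
ft_force: [-1.2, -0.2, 0.1]
finger_gap: 85.8
grip_force: 0.0
```

```bash
cat > m.py <<'E'
from h import *
def quad(img,seed,chan="plate"):
    hsv=cv2.cvtColor(img,cv2.COLOR_RGB2HSV)
    m=((hsv[...,1]<60)&(hsv[...,2]>85)).astype(np.uint8)
    m=cv2.morphologyEx(m,cv2.MORPH_OPEN,np.ones((5,5)))
    c,_=cv2.findContours(m,cv2.RETR_EXTERNAL,cv2.CHAIN_APPROX_NONE)
    c=[k for k in c if cv2.pointPolygonTest(k,seed,False)>=0][0]
    h=cv2.convexHull(c); a=cv2.contourArea(c)
    return c,a,cv2.approxPolyDP(h,8,True)[:,0]
E
python3 - <<'E'
from m import *
w=snap("wrist","w2.png");np.savez("w2.npz",Rc=w["Rc"],c=w["c"],mtx=w["mtx"],k1=w["k1"])
w1=dict(np.load("w1.npz")); i1=cv2.imread("pics/w1.png")[:,:,::-1].copy()
print(tool()[1])
c,a,q=quad(i1,(270,143)); print(a,q.tolist())
p=proj(w,plane(w1,[[270,143]],85))[0]; print(p)
c2,a2,q2=quad(w["pixels"],tuple(map(float,p))); print(a2,q2.tolist())
o=np.hstack([i1[40:240,120:400],w["pixels"][40:240,50:330]])[:,:,::-1]
o=cv2.resize(o,None,fx=1.4,fy=1.4); cv2.imwrite("pics/w12.png",o)
E
```

```text
[ 540.76318527 -145.22644015  300.03367898]
17077.5 [[208, 102], [263, 86], [345, 94], [379, 230], [372, 253], [340, 277], [204, 177]]
[195.41257729 167.48874679]
12924.5 [[133, 128], [185, 113], [267, 120], [257, 226], [148, 217], [135, 200]]
```

View pics/w12.png

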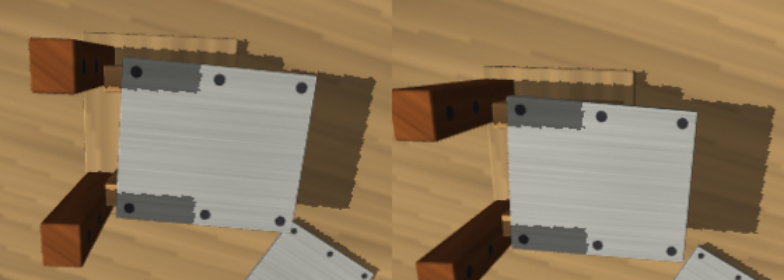

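The crop shows the large cover in both views, with its corners visible and a gap between its left end and the posts. The small plate lies lower, at the bottom right.

```bash
python3 - <<'E'
from m import *
w1=dict(np.load("w1.npz"));w2=dict(np.load("w2.npz"))
L=np.array([[123,58],[316,75],[294,234],[117,216],[80,40],[74,92],[88,226],[82,266]])/1.4+[120,40]
Rr=np.array([[508,97],[697,112],[684,262],[512,248],[440,92],[433,138],[468,236],[462,280]])/1.4+[-230,40]
T=tri(w1,L,w2,Rr); print(T)
P=(plane(w1,L[:4],80)+plane(w2,Rr[:4],80))/2; print(P.round(1), P.mean(0))
for a,b in((0,1),(1,2),(2,3),(3,0)): d=P[b]-P[a]; print(np.linalg.norm(d),np.degrees(np.arctan2(d[1],d[0])))
Q=plane(w1,L[4:],160); print(Q.round(1)); Q=plane(w2,Rr[4:],160); print(Q.round(1))
E
```

```text
[[ 5.566e+02 -4.000e-01  7.580e+01  6.000e-01]
 [ 5.861e+02 -1.471e+02  7.710e+01  1.200e+00]
 [ 4.609e+02 -1.726e+02  8.590e+01  1.600e+00]
 [ 4.330e+02 -2.610e+01  8.340e+01  9.000e-01]
 [ 5.622e+02  1.630e+01  1.526e+02  1.500e+00]
 [ 5.335e+02  1.230e+01  1.614e+02  1.200e+00]
 [ 4.472e+02 -7.300e+00  1.295e+02  1.920e+01]
 [ 4.190e+02 -1.160e+01  1.422e+02  1.510e+01]]
[[ 557.1   -1.3   80. ]
 [ 586.1 -146.6   80. ]
 [ 458.7 -174.    80. ]
 [ 431.5  -25.5   80. ]] [508.35397463 -86.86704865  80.        ]
148.12719188820756 -78.68729084290844
130.3085528404815 -167.8474555145623
151.02854973726954 100.41281501224275
127.92627853142086 10.87702850529782
[[563.   15.  160. ]
 [532.8  12.3 160. ]
 [450.4 -14.1 160. ]
 [420.5 -16.2 160. ]]
[[563.1  12.2 160. ]
 [533.6  13.3 160. ]
 [473.3 -16.8 160. ]
 [438.8 -16.8 160. ]]
```

```bash
cat >> h.py <<'E'
def pose(th,a,flip=1):
    th,a=np.radians([th,a]); u=np.array([-np.sin(a),np.cos(a),0]);k=np.array([0,0,1.])
    z=np.cos(th)*u-np.sin(th)*k; y=-flip*(np.sin(th)*u+np.cos(th)*k); return np.c_[np.cross(y,z),y,z]
def rel(p,R,cur=None):
    Rt,t=cur or tool(); sh=Rt.T@(np.array(p)-t)/10; rv=Ro.from_matrix(Rt.T@R).as_rotvec(degrees=True)
    print("shift cm",sh.round(2),"rot",rv.round(1),"|",round(np.linalg.norm(sh)*10),round(np.linalg.norm(rv),1)); return sh,rv
def st():
    s=sensors.sense(); print("t",round(s["time"],2),"J",s["joint_pos"].round(1),"p",s["tool_pos"].round(1),"rpy",s["tcp_rot"].round(1),"F",s["ft_force"].round(1),"M",s["wrist_torque"].round(2),"gap",round(s["finger_gap"],1),round(s["grip_force"],1))
E
python3 - <<'E'
from h import *
st(); a=pose(55,11); p=np.array([540,-190,260.]); rel(p,a)
rel([540,-225,250.],pose(20,11),(a,p))
E
```

```text
t 2.25 J [-20.3   0.3  85.7  -0.   94.1  53.9] p [ 540.8 -145.2  300. ] rpy [-1.80e+02  1.00e-01  1.58e+01] F [1.4 0.6 0.2] M [-0.01 -0.02  0.03] gap 85.4 0.0
shift cm [-1.29  4.29  4.  ] rot [34.9  1.5  4.7] | 60 35.3
shift cm [-0.67  3.39 -1.15] rot [35.  0. -0.] | 36 35.0
```

>>> play_rows --motion '[[[-0.3,1,1,8,0.3,1],[-0.5,2,2,16,0.6,2],[-0.8,3,3,24,1,3],[-1,4,4,32,1.3,4],[-1.3,4.3,4,35,1.5,4.7]]]'

```text
time: 2.75
tool_pos: [539.0, -189.6, 256.5]
tcp_rot: [-144.4, 0.3, 10.9]
ft_force: [-0.5, 0.3, -1.3]
finger_gap: 85.3
grip_force: 0.0
```

>>> play_rows --motion '[[[0,0.8,-0.2,8,0,0],[-0.2,1.6,-0.5,16,0,0],[-0.4,2.4,-0.8,24,0,0],[-0.6,3,-1,32,0,0],[-0.7,3.4,-1.2,35,0,0]]]'

```text
time: 3.25
tool_pos: [539.2, -224.3, 247.6]
tcp_rot: [-109.3, 0.2, 11.1]
ft_force: [0.2, 0.1, -0.1]
finger_gap: 85.5
grip_force: 0.0
```

```bash
python3 - <<'E'
from h import *
st();rel([540,-225,250.],pose(20,11))
E
```

```text
t 3.25 J [-46.4  53.1  48.5  46.3 135.5  48.8] p [ 539.2 -224.3  247.6] rpy [-109.3    0.2   11.1] F [ 0.2  0.1 -0.1] M [-0.47 -0.1  -0.01] gap 85.5 0.0
shift cm [ 0.06 -0.2  -0.16] rot [-0.7  0.1 -0.2] | 3 0.7
```

```bash
python3 - <<'E'
from h import *
R=pose(20,11); E=np.array([522,-160,0]); u=np.array([-.191,.982,0])
A=E-50*u+[0,0,78]; B=E+38*u+[0,0,75]; C=E+45.5*u+[0,0,113]
rel(A,R); rel(B,R,(R,A)); rel(C,R,(R,B))
E
```

```text
shift cm [-0.39 15.46  7.16] rot [-0.7  0.1 -0.2] | 170 0.7
shift cm [-0.   -2.73  8.38] rot [0. 0. 0.] | 88 0.0
shift cm [-0.   -3.83 -0.59] rot [0. 0. 0.] | 39 0.0
```

>>> play_rows --motion '[[[-0.1,4,2,0,0,0],[-0.2,8,4,0,0,0],[-0.3,12,6,0,0,0],[-0.4,15.5,7.2,-0.7,0,-0.2],[-0.4,15.5,7.2,-0.7,0,-0.2]]]' --jaw 0.45

```text
time: 3.75
tool_pos: [531.6, -207.5, 75.7]
tcp_rot: [-110.2, 0.2, 11.2]
ft_force: [-1.5, 1.2, -1.0]
finger_gap: 38.6
grip_force: 0.0
```

```bash
python3 - <<'E'
from h import *
R=pose(20,11); E=np.array([522,-160,0]); u=np.array([-.191,.982,0]);st()
B=E+38*u+[0,0,75];rel(B,R)
a=snap("scene");b=snap("side")
o=np.hstack([cv2.resize(s["pixels"][y:y+110,x:x+130],None,fx=3,fy=3,interpolation=2) for s,x,y in((a,180,110),(b,230,110))])
cv2.imwrite("pics/c3.png",o[:,:,::-1])
E
```

```text
t 3.75 J [-45.8  62.8  51.6  38.5 125.1  37.3] p [ 531.6 -207.5   75.7] rpy [-110.2    0.2   11.2] F [-1.5  1.2 -1. ] M [-0.44 -0.08  0.02] gap 38.6 0.0
shift cm [ 0.   -2.92  8.14] rot [ 0.2  0.3 -0.1] | 86 0.4
```

View pics/c3.png

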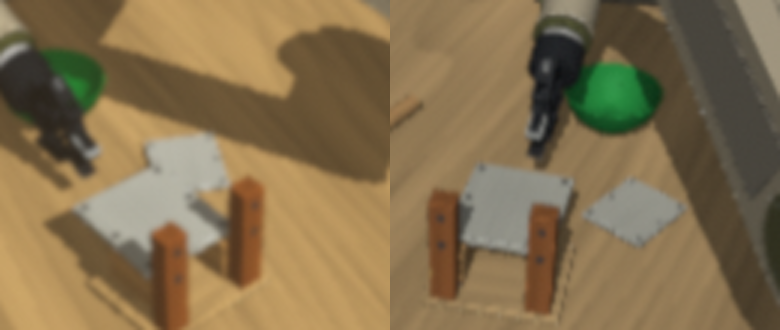

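The gripper stands just short of the free end and lines up with it, at left crop (90,160) and right crop (540,150). It is clear of the bowl. Next I insert, then lift and close.

>>> play_rows --motion '[[[0,-0.6,1.8,0,0,0],[0,-1.2,3.5,0,0,0],[0,-1.8,5.2,0,0,0],[0,-2.4,6.8,0,0,0],[0,-2.9,8.1,0,0,0]]]'

```text
time: 4.35
tool_pos: [518.8, -126.2, 82.4]
tcp_rot: [-110.9, -0.4, 11.2]
ft_force: [0.2, -1.9, -3.1]
finger_gap: 38.5
grip_force: 1.6
```

>>> play_rows --motion '[[[0,0,0,0,0,0],[0,-1,-0.1,0,0,0],[0,-2,-0.3,0,0,0],[0,-3,-0.5,0,0,0],[0,-3.8,-0.6,0,0,0]]]'

```text
time: 4.85
tool_pos: [516.2, -118.8, 118.3]
tcp_rot: [-110.8, -0.3, 11.2]
ft_force: [2.0, -2.4, -2.4]
finger_gap: 38.2
grip_force: 1.6
```

```bash
python3 - <<'E'
from h import *
st()
a=snap("scene");b=snap("side")
o=np.hstack([cv2.resize(s["pixels"][y:y+110,x:x+130],None,fx=3,fy=3,interpolation=2) for s,x,y in((a,180,110),(b,230,110))])
cv2.imwrite("pics/c4.png",o[:,:,::-1])
E
```

```text
t 4.85 J [-41.9  48.5  69.5  40.3 119.5  37.3] p [ 516.2 -118.8  118.3] rpy [-110.8   -0.3   11.2] F [ 2.  -2.4 -2.4] M [-0.93 -0.27 -0.16] gap 38.2 1.6
```

View pics/c4.png

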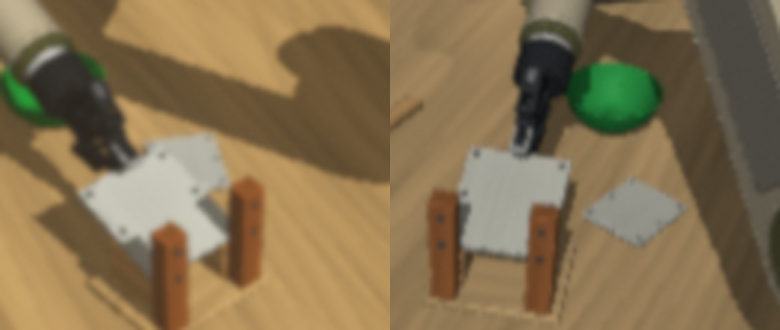

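The plate's free end is lifted about 15–20° on the lower finger, with the gripper at mid-edge. Closing now.

>>> play_rows --motion '[[[0,0,0,0,0,0],[0,0,0,0,0,0],[0,0,0,0,0,0],[0,0,0,0,0,0],[0,0,0,0,0,0]]]' --jaw 0 --squeeze 100

```text
time: 5.45
tool_pos: [515.6, -117.8, 116.7]
tcp_rot: [-110.6, -0.2, 11.3]
ft_force: [0.6, -2.8, 1.4]
finger_gap: 7.9
grip_force: 97.7
```

```bash
python3 - <<'E'
from h import *
st()
E
```

```text
t 5.45 J [-41.9  48.7  69.6  40.2 119.5  37.2] p [ 515.6 -117.8  116.7] rpy [-110.6   -0.2   11.3] F [ 0.6 -2.8  1.4] M [ 0.3  -0.15  0.01] gap 7.9 97.7
```

```bash
cat >> h.py <<'E'
FOOT=np.array([490,-1,70.]); LP=113.
def tilt(th,a=13.5,c=3,flip=1,L=None,foot=FOOT):
    L=L or LP; t=np.radians(th); A=np.radians(a); u=np.array([-np.sin(A),np.cos(A),0]);k=np.array([0,0,1.])
    M=foot-(5*np.sin(t)+c)*u+(5*np.cos(t)+c)*k
    return M-L*(np.cos(t)*u-np.sin(t)*k), pose(th,a,flip)
def rows(ps,cur=None):
    cur=cur or tool()[::1]
    for p,R in ps:
        sh=cur[0].T@(p-cur[1])/10; rv=Ro.from_matrix(cur[0].T@R).as_rotvec(degrees=True); print([round(float(v),1) for v in [*sh,*rv]])
E
python3 - <<'E'
from h import *
rows([tilt(t,a) for t,a in((21,12),(23,13),(28,13.5),(33,13.5),(38,13.5))]); print()
p,R=tilt(38); rows([tilt(t) for t in(43,48,53,58,63)],(R,p)); print(); p,R=tilt(63); rows([tilt(t) for t in(68,73,78,83,88)],(R,p))
E
```

```text
[-0.1, -0.5, 0.8, -0.4, -0.8, -0.1]
[0.1, -0.8, 0.8, -2.4, -1.7, -0.5]
[0.2, -1.8, 0.9, -7.4, -2.1, -0.7]
[0.2, -2.7, 1.0, -12.4, -2.1, -0.8]
[0.2, -3.7, 1.2, -17.4, -2.1, -0.9]

[0.0, -0.9, 0.0, -5.0, 0.0, 0.0]
[0.0, -1.9, 0.2, -10.0, 0.0, -0.0]
[-0.0, -2.8, 0.4, -15.0, 0.0, -0.0]
[0.0, -3.7, 0.7, -20.0, 0.0, -0.0]
[-0.0, -4.6, 1.1, -25.0, 0.0, -0.0]

[-0.0, -1.0, 0.1, -5.0, -0.0, 0.0]
[-0.0, -1.9, 0.2, -10.0, -0.0, -0.0]
[0.0, -2.8, 0.5, -15.0, -0.0, 0.0]
[0.0, -3.7, 0.8, -20.0, -0.0, 0.0]
[0.0, -4.6, 1.2, -25.0, -0.0, 0.0]
```

>>> play_rows --motion '[[[-0.1,-0.5,0.6,-0.4,-0.8,-0.1],[0.1,-0.8,0.8,-2.4,-1.7,-0.5],[0.2,-1.8,0.9,-7.4,-2.1,-0.7],[0.2,-2.7,1.0,-12.4,-2.1,-0.8],[0.2,-3.7,1.2,-17.4,-2.1,-0.9]]]'

```text
time: 5.95
tool_pos: [514.4, -99.1, 150.8]
tcp_rot: [-128.7, -0.2, 13.3]
ft_force: [-0.6, -23.2, 17.5]
finger_gap: 8.0
grip_force: 101.4
```

```bash
python3 - <<'E'
from h import *
st();rows([tilt(t) for t in(43,48,53,58,63)])
E
```

```text
t 5.95 J [-37.3  31.5  79.2  32.  109.9  39.1] p [514.4 -99.1 150.8] rpy [-128.7   -0.2   13.3] F [ -0.6 -23.2  17.5] M [0.01 0.3  0.45] gap 8.0 101.4
[-0.1, -1.0, 0.8, -4.3, -0.3, 0.0]
[-0.1, -1.9, 0.9, -9.3, -0.3, -0.0]
[-0.1, -2.8, 1.1, -14.3, -0.3, -0.0]
[-0.1, -3.7, 1.4, -19.3, -0.3, -0.0]
[-0.1, -4.6, 1.7, -24.3, -0.3, -0.0]
```

```bash
sed -i 's/LP=113./LP=121./' h.py; python3 - <<'E'
from h import *
p,R=tilt(38,L=113);rows([tilt(t) for t in(40,44,49,54,59)],(R,p))
E
```

```text
[-0.0, -0.4, -0.8, -2.0, 0.0, 0.0]
[-0.0, -1.2, -0.7, -6.0, 0.0, -0.0]
[-0.0, -2.2, -0.6, -11.0, 0.0, -0.0]
[-0.0, -3.2, -0.3, -16.0, 0.0, -0.0]
[0.0, -4.2, -0.0, -21.0, 0.0, -0.0]
```

>>> play_rows --motion '[[[0,-0.4,-0.8,-2.0,0.0,0.0],[0,-1.2,-0.7,-6.0,0.0,0],[0,-2.2,-0.6,-11.0,0.0,0],[0,-3.2,-0.3,-16.0,0.0,0],[0.0,-4.2,0,-21.0,0.0,0]]]'

```text
time: 6.45
tool_pos: [506.7, -68.5, 180.7]
tcp_rot: [-149.2, 0.0, 13.5]
ft_force: [0.3, -0.5, 2.4]
finger_gap: 8.3
grip_force: 98.7
```

```bash
python3 - <<'E'
from h import *
st();rows([tilt(59)])
p,R=tilt(59);rows([tilt(t) for t in(65,71,77,83,88)],(R,p))
E
```

```text
t 6.45 J [-29.3  12.1  91.   22.3  98.3  46.3] p [506.7 -68.5 180.7] rpy [-149.2    0.    13.5] F [ 0.3 -0.5  2.4] M [ 0.32 -0.28  0.09] gap 8.3 98.7
[-0.0, 0.1, 0.1, 0.2, 0.0, -0.0]
[-0.0, -1.2, 0.1, -6.0, 0.0, 0.0]
[-0.0, -2.4, 0.3, -12.0, 0.0, 0.0]
[-0.0, -3.6, 0.7, -18.0, -0.0, 0.0]
[0.0, -4.8, 1.2, -24.0, 0.0, 0.0]
[0.0, -5.7, 1.7, -29.0, 0.0, 0.0]
```

>>> play_rows --motion '[[[0,-1.2,0.1,-6.0,0.0,0.0],[0,-2.4,0.3,-12.0,0.0,0.0],[0,-3.6,0.7,-18.0,0,0.0],[0.0,-4.8,1.2,-24.0,0.0,0.0],[0.0,-5.7,1.7,-29.0,0.0,0.0]]]'

```text
time: 6.95
tool_pos: [493.4, -11.0, 197.5]
tcp_rot: [-178.3, -0.1, 13.6]
ft_force: [-7.2, 3.1, 16.3]
finger_gap: 8.1
grip_force: 101.0
```

```bash
python3 - <<'E'
from h import *
st();rows([tilt(88),tilt(90,c=0)])
a=snap("scene");b=snap("side")
o=np.hstack([cv2.resize(s["pixels"][y:y+110,x:x+130],None,fx=3,fy=3,interpolation=2) for s,x,y in((a,180,110),(b,210,110))])
cv2.imwrite("pics/c5.png",o[:,:,::-1])
E
```

```text
t 6.95 J [ -8.5  -7.8 104.1   1.7  84.3  67.8] p [493.4 -11.  197.5] rpy [-1.783e+02 -1.000e-01  1.360e+01] F [-7.2  3.1 16.3] M [1.26 1.22 0.3 ] gap 8.1 101.0
[-0.1, 0.2, 0.3, 0.3, -0.1, 0.1]
[-0.1, -0.5, 0.7, -1.7, -0.1, 0.1]
```

View pics/c5.png

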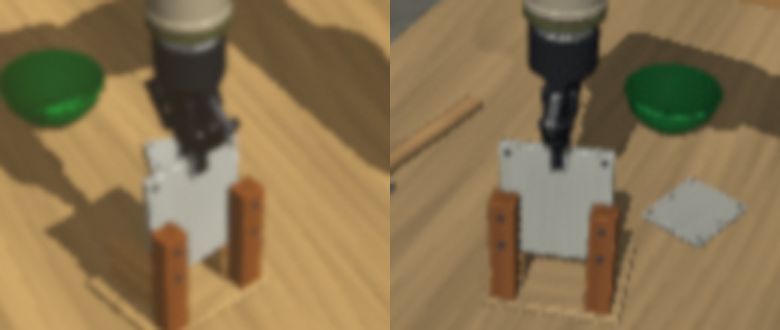

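The cover is upright on edge just in front of both posts, gripped at mid-edge. I'll press it lightly to the posts.

>>> play_rows --motion '[[[0,-0.3,-0.1,-1,0.0,0.0],[0,-0.5,-0.1,-2,0.0,0.0],[0,-0.7,-0.1,-2.0,0,0.0],[0,-0.7,-0.1,-2.0,0,0],[0,-0.7,-0.1,-2.0,0,0]]]'

```text
time: 7.55
tool_pos: [491.9, -5.3, 197.6]
tcp_rot: [179.9, 0.0, 13.6]
ft_force: [-5.6, 0.6, 15.8]
finger_gap: 7.8
grip_force: 100.8
```

```bash
python3 - <<'E'
from h import *
st()
E
```

```text
t 7.55 J [-6.500e+00 -8.500e+00  1.047e+02 -1.000e-01  8.380e+01  6.990e+01] p [491.9  -5.3 197.6] rpy [179.9   0.   13.6] F [-5.6  0.6 15.8] M [0.22 0.61 0.07] gap 7.8 100.8
```

>>> play_rows --motion '[[[0,-0.2,0,0,0,0],[0,-0.4,0,0,0,0],[0,-0.4,0,0,0,0]]]'

```text
time: 7.85
tool_pos: [491.6, -3.9, 197.6]
tcp_rot: [179.6, -0.0, 13.5]
ft_force: [-2.2, -10.4, 12.9]
finger_gap: 8.3
grip_force: 100.3
```

>>> play_rows --motion '[[[0,-0.2,0,0,0,0],[0,-0.3,0,0,0,0],[0,-0.3,0,0,0,0]]]'

```text
time: 8.15
tool_pos: [491.4, -3.2, 197.7]
tcp_rot: [179.4, -0.0, 13.4]
ft_force: [1.2, -20.4, 11.2]
finger_gap: 8.3
grip_force: 99.9
```

>>> play_rows --motion '[[[0,0.8,-0.4,0,0,0],[0,2.5,-1.5,0,0,0],[0,4.5,-2,0,0,0],[0,6.5,-2,0,0,0],[0,8.5,-2,0,0,0]]]'

```text
time: 8.65
tool_pos: [508.6, -81.5, 213.9]
tcp_rot: [-179.9, 0.3, 13.5]
ft_force: [0.2, -0.2, -6.0]
finger_gap: 7.9
grip_force: 98.1
```

>>> play_rows --motion '[[[0,0,0,0,0,-6],[0,0,0,0,0,-13],[0,0,0,0,0,-21],[0,0,0,0,0,-29],[0,0,0,0,0,-37]]]'

```text
time: 9.15
tool_pos: [508.3, -80.7, 213.4]
tcp_rot: [-179.7, 0.2, 50.9]
ft_force: [-0.4, 0.5, -6.6]
finger_gap: 8.1
grip_force: 98.2
```

>>> play_rows --motion '[[[0,0,0,0,0,-8],[0,0,0,0,0,-16],[0,0,0,0,0,-24],[0,0,0,0,0,-32],[0,0,0,0,0,-40]]]'

```text
time: 9.65
tool_pos: [508.3, -80.7, 213.4]
tcp_rot: [-179.7, -0.0, 90.9]
ft_force: [0.5, -0.4, -5.5]
finger_gap: 8.0
grip_force: 98.2
```

>>> play_rows --motion '[[[0,0,0,0,0,-8],[0,0,0,0,0,-16],[0,0,0,0,0,-24],[0,0,0,0,0,-32],[0,0,0,0,0,-40]]]'

```text
time: 10.15
tool_pos: [508.3, -80.7, 213.5]
tcp_rot: [-179.8, -0.2, 130.9]
ft_force: [-0.2, 0.2, -5.9]
finger_gap: 8.1
grip_force: 98.2
```

>>> play_rows --motion '[[[0,0,0,0,0,-8],[0,0,0,0,0,-16],[0,0,0,0,0,-24],[0,0,0,0,0,-32],[0,0,0,0,0,-40]]]'

```text
time: 10.65
tool_pos: [508.3, -80.7, 213.4]
tcp_rot: [-180.0, -0.3, 170.9]
ft_force: [0.4, -0.1, -6.3]
finger_gap: 7.7
grip_force: 98.2
```

>>> play_rows --motion '[[[0,0,0,0,0,-7],[0,0,0,0,0,-13],[0,0,0,0,0,-19],[0,0,0,0,0,-23],[0,0,0,0,0,-23]]]'

```text
time: 11.15
tool_pos: [508.4, -80.8, 213.7]
tcp_rot: [179.9, -0.3, -166.4]
ft_force: [-1.3, -0.4, -6.3]
finger_gap: 7.9
grip_force: 98.2
```

```bash
sed -i 's/FOOT=np.array(\[490,-1,70.\])/FOOT=np.array([490,0.3,70.])/' h.py; python3 - <<'E'
from h import *
st()
P=[tilt(90,c=4,flip=-1),tilt(86,c=4,flip=-1),tilt(80,c=4,flip=-1),tilt(74,c=4,flip=-1),tilt(68,c=4,flip=-1)]
rows(P)
a=snap("scene");b=snap("side")
o=np.hstack([cv2.resize(s["pixels"][y:y+110,x:x+130],None,fx=3,fy=3,interpolation=2) for s,x,y in((a,180,110),(b,210,110))])
cv2.imwrite("pics/c6.png",o[:,:,::-1])
E
```

```text
t 11.15 J [-1.470e+01 -5.000e+00  9.980e+01 -1.000e-01  8.550e+01 -1.183e+02] p [508.4 -80.8 213.7] rpy [ 179.9   -0.3 -166.4] F [-1.3 -0.4 -6.3] M [-0.03  0.03 -0.02] gap 7.9 98.2
[-0.1, 7.4, 1.9, 0.1, -0.3, 0.1]
[-0.1, 6.6, 1.9, -3.9, -0.3, 0.1]
[-0.1, 5.3, 2.0, -9.9, -0.3, 0.1]
[-0.1, 4.1, 2.2, -15.9, -0.3, 0.1]
[-0.1, 2.9, 2.6, -21.9, -0.3, 0.0]
```

```bash
sed -i 's/LP=121./LP=127./' h.py; python3 - <<'E'
from h import *
f=dict(flip=-1)
rows([tilt(t,c=c,**f) for t,c in((85,25),(80,15),(75,9),(69,6),(63,4))]);print()
p,R=tilt(63,c=4,**f); rows([tilt(t,c=3,**f) for t in(58,53,48,43,38)],(R,p));print()
E
```

```text
[-0.0, 4.2, -0.8, -5.0, -0.2, -0.1]
[-0.0, 4.2, 0.3, -10.0, -0.2, -0.1]
[-0.1, 3.7, 1.1, -15.0, -0.2, -0.1]
[-0.1, 2.7, 1.8, -21.0, -0.2, -0.1]
[-0.1, 1.7, 2.5, -27.0, -0.2, -0.1]

[-0.0, -1.0, 0.2, -5.0, -0.0, 0.0]
[0.0, -2.1, 0.3, -10.0, -0.0, 0.0]
[-0.0, -3.1, 0.5, -15.0, -0.0, -0.0]
[-0.0, -4.1, 0.8, -20.0, -0.0, 0.0]
[-0.0, -5.1, 1.2, -25.0, 0.0, 0.0]
```

>>> play_rows --motion '[[[0,4.2,-0.8,-5.0,-0.2,-0.1],[0,4.2,0.3,-10.0,-0.2,-0.1],[-0.1,3.7,1.1,-15.0,-0.2,-0.1],[-0.1,2.7,1.8,-21.0,-0.2,-0.1],[-0.1,1.7,2.5,-27.0,-0.2,-0.1]]]'

```text
time: 11.75
tool_pos: [507.3, -65.1, 191.1]
tcp_rot: [152.9, 0.2, -166.5]
ft_force: [0.3, -0.6, -5.8]
finger_gap: 8.1
grip_force: 99.6
```

>>> play_rows --motion '[[[0,-1.0,0.2,-5.0,0,0.0],[0.0,-2.1,0.3,-10.0,0,0.0],[0,-3.1,0.5,-15.0,0,0],[0,-4.1,0.8,-20.0,0,0.0],[0,-5.1,1.2,-25.0,0.0,0.0]]]'

```text
time: 12.25
tool_pos: [516.9, -104.8, 156.6]
tcp_rot: [128.0, 0.1, -166.6]
ft_force: [0.6, 0.9, -6.7]
finger_gap: 8.0
grip_force: 99.9
```

```bash
python3 - <<'E'
from h import *
f=dict(flip=-1);st();rows([tilt(38,c=3,**f)]);print()
p,R=tilt(38,c=3,**f); rows([tilt(t,c=3,**f) for t in(33,28,23,18,14)],(R,p));print()
E
```

```text
t 12.25 J [ -37.6   32.5   77.6   32.2  111.3 -140.7] p [ 516.9 -104.8  156.6] rpy [ 1.280e+02  1.000e-01 -1.666e+02] F [ 0.6  0.9 -6.7] M [-1.35 -0.35 -0.02] gap 8.0 99.9
[0.2, 0.0, 0.3, 0.0, 0.1, 0.0]

[0.0, -1.1, 0.1, -5.0, -0.0, -0.0]
[0.0, -2.1, 0.2, -10.0, -0.0, -0.0]
[0.0, -3.2, 0.5, -15.0, -0.0, -0.0]
[0.0, -4.2, 0.8, -20.0, -0.0, -0.0]
[0.0, -5.0, 1.2, -24.0, -0.0, -0.0]
```

>>> play_rows --motion '[[[0.1,-1.1,0.1,-5.0,0,0],[0.1,-2.1,0.3,-10.0,0,0],[0.1,-3.2,0.6,-15.0,0,0],[0.1,-4.2,0.9,-20.0,0,0],[0.1,-5.0,1.4,-24.0,0,0]]]'

```text
time: 12.75
tool_pos: [520.3, -123.9, 107.4]
tcp_rot: [104.0, -0.0, -166.5]
ft_force: [0.4, -0.6, -5.5]
finger_gap: 7.9
grip_force: 100.5
```

```bash
python3 - <<'E'
from h import *
f=dict(flip=-1);st();rows([tilt(14,c=0,**f),tilt(12,c=0,**f),tilt(10,c=0,**f)])
E
```

```text
t 12.75 J [ -41.7   56.8   62.5   42.7  125.2 -142.4] p [ 520.3 -123.9  107.4] rpy [ 104.    -0.  -166.5] F [ 0.4 -0.6 -5.5] M [-1.39 -0.23 -0.02] gap 7.9 100.5
[0.0, -0.1, 0.4, 0.0, 0.0, -0.0]
[0.0, -0.5, 0.4, -2.0, 0.0, -0.0]
[0.0, -1.0, 0.4, -4.0, 0.0, -0.0]
```

>>> play_rows --motion '[[[0,-0.3,0.1,-1,0,0],[0,-0.6,0.2,-2.5,0,0],[0,-1.0,0.4,-4,0,0],[0,-1.0,0.6,-4,0,0],[0,-1.0,0.6,-4,0,0]]]'

```text
time: 13.25
tool_pos: [521.0, -121.6, 99.6]
tcp_rot: [100.4, 0.4, -166.5]
ft_force: [5.3, -10.1, -2.7]
finger_gap: 7.9
grip_force: 102.1
```

>>> play_rows --motion '[[[0,0,0,0,0,0],[0,0,0,0,0,0],[0,0,0,0,0,0]]]' --jaw 0.25

```text
time: 13.55
tool_pos: [519.8, -119.9, 98.8]
tcp_rot: [100.1, 0.2, -166.4]
ft_force: [1.2, -2.0, -2.4]
finger_gap: 21.4
grip_force: 1.5
```

>>> play_rows --motion '[[[0,-0.5,0,0,0,0],[0,-1.0,0,0,0,0],[0,-1.5,0,0,0,0],[0,-2,0,0,0,0],[0,-2.5,0,0,0,0]]]'

```text
time: 14.05
tool_pos: [520.5, -124.0, 73.1]
tcp_rot: [100.0, 0.2, -166.4]
ft_force: [-0.1, 0.1, -1.1]
finger_gap: 21.7
grip_force: 0.0
```

```bash
python3 - <<'E'
from h import *
st()
a=snap("scene");b=snap("side")
o=np.hstack([cv2.resize(s["pixels"][y:y+110,x:x+130],None,fx=3,fy=3,interpolation=2) for s,x,y in((a,180,110),(b,210,110))])
cv2.imwrite("pics/c7.png",o[:,:,::-1])
E
```

```text
t 14.05 J [ -41.9   63.5   58.7   44.   126.4 -143.5] p [ 520.5 -124.    73.1] rpy [ 100.     0.2 -166.4] F [-0.1  0.1 -1.1] M [-0.48 -0.14  0.04] gap 21.7 0.0
```

View pics/c7.png

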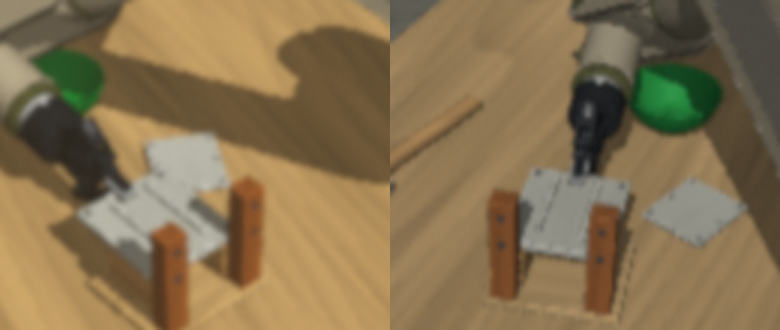

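The cover is flat with its ribs up on the rails and the jaws are free of it. I'll retract, close, and push the end against the posts.

>>> play_rows --motion '[[[0,-0.2,-1,0,0,0],[0,-0.4,-2.5,0,0,0],[0,-0.7,-4,0,0,0],[0,-0.9,-5,0,0,0],[0,-0.9,-5,0,0,0]]]'

```text
time: 14.65
tool_pos: [532.8, -174.9, 73.8]
tcp_rot: [100.1, 0.2, -166.5]
ft_force: [-0.5, -0.4, -0.5]
finger_gap: 21.5
grip_force: 0.0
```

>>> play_rows --motion '[[[0,0.2,0,0,0,0],[0,0.2,0,0,0,0],[0,0.2,0,0,0,0],[0,0.2,0,0,0,0]]]' --jaw 0

```text
time: 15.05
tool_pos: [532.4, -172.8, 75.5]
tcp_rot: [100.1, 0.2, -166.4]
ft_force: [-0.6, 0.1, 0.4]
finger_gap: 0.2
grip_force: 0.0
```

```bash
python3 - <<'E'
from h import *
st(); A=np.radians(13.5);u=np.array([-np.sin(A),np.cos(A),0]); R=pose(10,13.5,-1)
for d in(-156,-150,-145): rel(FOOT+d*u+[0,0,4],R)
E
```

```text
t 15.05 J [ -43.9   69.    48.7   44.5  130.8 -141.1] p [ 532.4 -172.8   75.5] rpy [ 100.1    0.2 -166.4] F [-0.6  0.1  0.4] M [-0.49 -0.15  0.04] gap 0.2 0.0
shift cm [0.08 0.24 2.21] rot [-0.1 -0.1  0.2] | 22 0.2
shift cm [0.08 0.34 2.8 ] rot [-0.1 -0.1  0.2] | 28 0.2
shift cm [0.08 0.43 3.29] rot [-0.1 -0.1  0.2] | 33 0.2
```

>>> play_rows --motion '[[[0.1,0.1,0.8,0,0,0],[0.1,0.2,1.6,0,0,0],[0.1,0.3,2.3,0,0,0],[0.1,0.35,2.6,0,0,0],[0.1,0.4,2.9,0,0,0]]]'

```text
time: 15.55
tool_pos: [526.1, -146.2, 74.5]
tcp_rot: [100.4, 0.3, -166.6]
ft_force: [16.9, -25.4, -1.9]
finger_gap: -0.0
grip_force: 13.6
```

>>> play_rows --motion '[[[0,0,0.2,0,0,0],[0,0,0.3,0,0,0],[0,0,0.4,0,0,0],[0,0,0.4,0,0,0]]]'

```text
time: 15.95
tool_pos: [527.3, -145.3, 74.6]
tcp_rot: [100.7, 0.6, -166.9]
ft_force: [21.0, -29.9, -2.6]
finger_gap: -0.2
grip_force: 16.0
```

>>> play_rows --motion '[[[0,0,-1,0,0,0],[0,0,-2.5,0,0,0],[0,2,-5,0,0,0],[0,5,-6,5,0,0],[0,9,-6,12,0,0]]]'

```text
time: 16.45
tool_pos: [532.0, -183.6, 168.2]
tcp_rot: [111.8, -0.2, -166.6]
ft_force: [1.7, -0.7, 1.7]
finger_gap: -0.2
grip_force: 0.0
```

```bash
python3 - <<'E'
from h import *
st(); a=pose(55,13.5,-1);p=np.array([525,-160,260.]); rel(p,a); rel([500,-90,300],pose(90,13.5,-1),(a,p))
E
```

```text
t 16.45 J [ -43.7   52.6   56.5   39.7  128.  -139.2] p [ 532.  -183.6  168.2] rpy [ 111.8   -0.2 -166.6] F [ 1.7 -0.7  1.7] M [-0.45 -0.09 -0.04] gap -0.2 0.0
shift cm [ 0.15  9.44 -1.13] rot [33.2 -0.  -0.2] | 95 33.2
shift cm [0.8  8.35 0.96] rot [35.  0. -0.] | 84 35.0
```

>>> play_rows --motion '[[[0,2,-0.5,7,0,0],[0,4,-1,14,0,0],[0,6,-1.1,21,0,0],[0,8,-1.1,28,0,0],[0.1,9.4,-1.1,33,0,0]]]'

```text
time: 16.95
tool_pos: [526.9, -158.9, 267.1]
tcp_rot: [145.5, 0.4, -166.4]
ft_force: [0.9, 0.6, 0.4]
finger_gap: -0.3
grip_force: 0.0
```

>>> play_rows --motion '[[[0,2,0,7,0,0],[0.2,4,0.3,14,0,0],[0.4,6,0.6,21,0,0],[0.6,8,0.9,28,0,0],[0.8,8.4,1,35,0,0]]]' --jaw 1

```text
time: 17.45
tool_pos: [501.2, -87.3, 306.5]
tcp_rot: [-179.6, 0.5, -166.4]
ft_force: [0.4, -0.7, -0.3]
finger_gap: 72.7
grip_force: 0.0
```

>>> play_rows --motion '[[[0,0,0,0,0,0],[0,0,0,0,0,0]]]'

```text
time: 17.65
tool_pos: [500.8, -87.4, 304.1]
tcp_rot: [-180.0, 0.2, -166.3]
ft_force: [-0.9, -0.3, -0.0]
finger_gap: 85.7
grip_force: 0.0
```

```bash
python3 - <<'E'
from h import *
st(); w=snap("wrist","w3.png");np.savez("w3.npz",Rc=w["Rc"],c=w["c"],mtx=w["mtx"],k1=w["k1"])
E
python3 -c "
import cv2;i=cv2.imread('pics/w3.png');cv2.imwrite('pics/w3b.png',cv2.resize(i[0:300],None,fx=1.5,fy=1.5,interpolation=2))"
```

```text
t 17.65 J [-1.580e+01 -8.100e+00  9.330e+01  1.000e-01  9.470e+01 -1.194e+02] p [500.8 -87.4 304.1] rpy [-180.     0.2 -166.3] F [-0.9 -0.3 -0. ] M [-0.01  0.04 -0.01] gap 85.7 0.0
```

View pics/w3b.png

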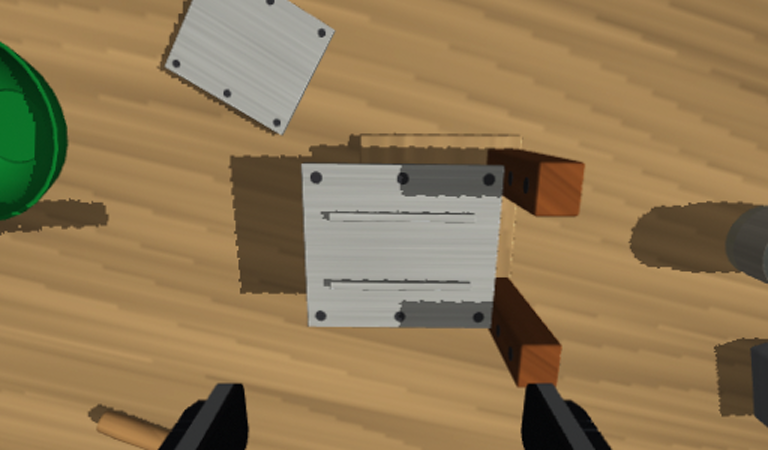

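The cover sits ribs up, with corners at crop (302,163), (504,166), (491,327) and (309,327). Its right end is at or near the posts. I'll work out the angle and gap.

```bash
python3 - <<'E'
from h import *
w=dict(np.load("w3.npz"))
q=np.array([[302,163],[504,166],[491,327],[309,327]])/1.5
P=plane(w,q,80); print(P.round(1),P.mean(0).round(1))
A=np.radians(13.5);u=np.array([-np.sin(A),np.cos(A),0]);v=np.array([-np.cos(A),-np.sin(A),0])
for X in list(P)+[P.mean(0)]: print("rest x,y",round(75+(X-FOOT)@u,1),round((X-FOOT)@v,1))
for a,b in((0,1),(3,2),(3,0),(2,1)): d=P[b]-P[a]; print(round(np.linalg.norm(d),1),round(np.degrees(np.arctan2(d[1],d[0])),1))
# posts top faces: right crop: post far: face edge top (532,148..)?
Q=plane(w,np.array([[541,163],[538,216],[529,345],[519,386]])/1.5,160)
for X in Q: print("post top rest x,y",round(75+(X-FOOT)@u,1),round((X-FOOT)@v,1))
# ribs: ends at z 87
g=plane(w,np.array([[325,212],[475,213],[325,281],[470,282]])/1.5,85)
for X in g: print("rib",round(75+(X-FOOT)@u,1),round((X-FOOT)@v,1))
E
```

```text
[[ 461.6 -158.9   80. ]
 [ 428.3  -14.3   80. ]
 [ 553.4   15.6   80. ]
 [ 588.7 -129.2   80. ]] [508.  -71.7  80. ]
rest x,y -73.2 64.8
rest x,y 75.2 63.4
rest x,y 75.1 -65.2
rest x,y -73.9 -65.8
rest x,y 0.8 -0.7
148.4 102.9
149.0 103.7
130.6 -166.8
128.6 -166.6
post top rest x,y 77.2 71.8
post top rest x,y 78.6 41.1
post top rest x,y 81.6 -43.2
post top rest x,y 78.1 -73.5
rib -56.9 29.6
rib 55.0 29.3
rib -58.8 -24.5
rib 54.5 -24.9
```

```bash
cat >> h.py <<'E'
A_=np.radians(13.5);U=np.array([-np.sin(A_),np.cos(A_),0]);V=np.array([-np.cos(A_),-np.sin(A_),0])
def rest(x,y,z): return FOOT*[1,1,0]+(x-75)*U+y*V+[0,0,z]
E
python3 - <<'E'
from h import *
R=pose(90,13.5,-1); a=rest(-105,-50,130);b=rest(-105,-50,68); rel(a,R); rel(b,R,(R,a)); rel(rest(-91,-50,68),R,(R,b)); rel(rest(-105,50,68),R,(R,b))
E
```

```text
shift cm [-5.97 -9.15 17.35] rot [0.  0.1 0.1] | 205 0.2
shift cm [ 0.  -0.   6.2] rot [0. 0. 0.] | 62 0.0
shift cm [0.  1.4 0. ] rot [0. 0. 0.] | 14 0.0
shift cm [10.  0.  0.] rot [0. 0. 0.] | 100 0.0
```

>>> play_rows --motion '[[[-1.5,-4,1,0,0,0],[-3,-8,2.5,0,0,0],[-5,-9.2,7,0,0,0],[-6,-9.2,12,0,0,0],[-6,-9.2,17,0,0,0]]]' --jaw 0

```text
time: 18.2
tool_pos: [581.8, -166.2, 132.5]
tcp_rot: [179.9, 0.1, -166.7]
ft_force: [0.7, -0.2, -0.8]
finger_gap: 11.9
grip_force: 0.0
```

>>> play_rows --motion '[[[0,0,3.5,0,0,0],[0,0,6.4,0,0,0],[0,0.5,6.4,0,0,0],[0,1,6.4,0,0,0],[0,1.3,6.4,0,0,0]]]'

```text
time: 18.7
tool_pos: [579.7, -152.1, 73.6]
tcp_rot: [-179.9, 0.3, -166.5]
ft_force: [-0.2, -0.5, 0.6]
finger_gap: -0.2
grip_force: 0.0
```

>>> play_rows --motion '[[[0,0.2,0,0,0,0],[0,0.4,0,0,0,0],[0,0.4,0,0,0,0]]]'

```text
time: 19.0
tool_pos: [578.3, -147.4, 72.9]
tcp_rot: [-179.9, 0.3, -166.4]
ft_force: [0.0, -0.6, -0.4]
finger_gap: 0.2
grip_force: 0.0
```

>>> play_rows --motion '[[[0,0.2,0.4,0,0,0],[0,0.4,0.4,0,0,0],[0,0.5,0.4,0,0,0]]]'

```text
time: 19.3
tool_pos: [578.1, -144.8, 68.6]
tcp_rot: [-179.6, 0.3, -166.5]
ft_force: [6.1, -11.6, -1.5]
finger_gap: 0.0
grip_force: 5.6
```

>>> play_rows --motion '[[[0,0.2,0,0,0,0],[0,0.4,0,0,0,0],[0,0.4,0,0,0,0]]]'

```text
time: 19.6
tool_pos: [578.2, -144.3, 69.6]
tcp_rot: [-179.3, 0.4, -166.5]
ft_force: [8.2, -22.9, -2.7]
finger_gap: -0.4
grip_force: 10.5
```

>>> play_rows --motion '[[[0,-1,0,0,0,0],[0,-1.8,0,0,0,0],[4,-1.8,0,0,0,0],[8,-1.8,0,0,0,0],[10,-1.8,0,0,0,0]]]'

```text
time: 20.1
tool_pos: [479.4, -179.5, 65.8]
tcp_rot: [179.9, -0.0, -166.5]
ft_force: [0.5, -0.6, 0.1]
finger_gap: 0.2
grip_force: 0.0
```

>>> play_rows --motion '[[[0,0.5,0,0,0,0],[0,1,0,0,0,0],[0,1.3,0,0,0,0],[0,1.5,0,0,0,0],[0,1.5,0,0,0,0]]]'

```text
time: 20.6
tool_pos: [480.3, -169.2, 68.5]
tcp_rot: [-179.4, 0.2, -166.4]
ft_force: [-3.6, -23.2, -2.3]
finger_gap: 0.2
grip_force: 10.7
```

>>> play_rows --motion '[[[0,0.2,0,0,0,0],[0,0.4,0,0,0,0],[0,0.4,0,0,0,0]]]'

```text
time: 20.9
tool_pos: [480.3, -168.8, 69.6]
tcp_rot: [-179.1, 0.2, -166.4]
ft_force: [-3.1, -37.9, -2.4]
finger_gap: -0.1
grip_force: 17.9
```

```bash
python3 - <<'E'
from h import *
st(); R0,p0=tool(); R1=Ro.from_euler('xyz',[180,0,150],degrees=True).as_matrix();p1=np.array([500,-120,280.])
rel(p1,R1)
R2=Ro.from_euler('xyz',[180,0,120],degrees=True).as_matrix();p2=np.array([530,110,280.]); rel(p2,R2,(R1,p1))
R3=Ro.from_euler('xyz',[180,0,104],degrees=True).as_matrix(); rel([560,320,260],R3,(R2,p2))
E
```

```text
t 20.9 J [ -24.7    0.9  109.7   -0.6   68.6 -128. ] p [ 480.3 -168.8   69.6] rpy [-179.1    0.2 -166.4] F [ -3.1 -37.9  -2.4] M [-6.12  0.48  0.12] gap -0.1 17.9
shift cm [ -3.14   3.94 -21.09] rot [-0.8  0.5 43.6] | 217 43.6
shift cm [ 8.9  21.42  0.  ] rot [ 0. -0. 30.] | 232 30.0
shift cm [16.69 13.1   2.  ] rot [-0. -0. 16.] | 213 16.0
```

>>> play_rows --motion '[[[0,-1.5,0,0,0,0],[0,-2,-4,-0.8,0,8],[-1,-2,-9,-0.8,0,16],[-2,0,-13.5,-0.8,0.5,24],[-2.5,2,-18,-0.8,0.5,32]]]'

```text
time: 21.4
tool_pos: [498.2, -135.1, 248.7]
tcp_rot: [179.3, -0.5, 161.2]
ft_force: [0.4, -0.2, -0.5]
finger_gap: 0.3
grip_force: 0.0
```

>>> play_rows --motion '[[[0,4,-3,0,0,5],[2,8,-4,0,0,12],[4,12.5,-4,0,0,20],[6,17,-4,0,0,28],[7.5,21,-4,0,0,36]]]' --jaw 1

```text
time: 21.9
tool_pos: [493.3, 82.6, 290.2]
tcp_rot: [179.7, -0.8, 126.7]
ft_force: [0.5, 0.0, 0.1]
finger_gap: 72.1
grip_force: 0.0
```

```bash
python3 - <<'E'
from h import *
st(); R3=Ro.from_euler('xyz',[180,0,104],degrees=True).as_matrix(); rel([560,320,260],R3)
E
```

```text
t 21.9 J [  3.   -9.   95.5   0.8  93.7 -33.6] p [493.3  82.6 290.2] rpy [179.7  -0.8 126.7] F [0.5 0.  0.1] M [ 0.    0.01 -0.04] gap 72.1 0.0
shift cm [15.   19.53  3.33] rot [ 0.1 -0.8 22.7] | 248 22.7
```

>>> play_rows --motion '[[[3,4,0.5,0,0,5],[6,8,1,0,0,10],[9,12,2,0,-0.4,15],[12,16,3,0,-0.8,20],[15,19.5,3.3,0,-0.8,22]]]'

```text
time: 22.4
tool_pos: [558.4, 320.7, 258.0]
tcp_rot: [180.0, -0.0, 104.9]
ft_force: [0.7, -0.2, 0.3]
finger_gap: 85.2
grip_force: 0.0
```

>>> play_rows --motion '[[[0,0,0,0,0,0],[0,0,0,0,0,0]]]'

```text
time: 22.6
tool_pos: [558.1, 319.5, 258.1]
tcp_rot: [-180.0, -0.0, 105.2]
ft_force: [-0.7, -1.8, 0.3]
finger_gap: 85.4
grip_force: 0.0
```

```bash
python3 - <<'E'
from h import *
st(); w=snap("wrist","w4.png");np.savez("w4.npz",Rc=w["Rc"],c=w["c"],mtx=w["mtx"],k1=w["k1"])
print(proj(w,[[570,345,20]]))
E
```

```text
t 22.6 J [25.2 13.6 75.6  0.  90.8 10. ] p [558.1 319.5 258.1] rpy [-180.    -0.   105.2] F [-0.7 -1.8  0.3] M [-0.05  0.07 -0.02] gap 85.4 0.0
[[272.05662349 137.56573945]]
```

View pics/w4.png

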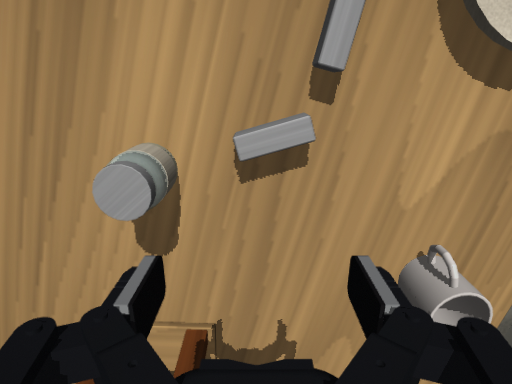

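The chosen bar is at (275,137) in the wrist view, matching the projected (272,138). The look-alike bar is at (340,35), the jar at (130,190) and the mug at (440,290). I'll measure, then take a second view closer in.

```bash
python3 - <<'E'
from m import *
w=dict(np.load("w4.npz")); i=cv2.imread("pics/w4.png")[:,:,::-1].copy()
for v in(60,110,130,150):
    hsv=cv2.cvtColor(i,cv2.COLOR_RGB2HSV); m=((hsv[...,1]<60)&(hsv[...,2]>v)).astype(np.uint8)
    c,_=cv2.findContours(m,cv2.RETR_EXTERNAL,cv2.CHAIN_APPROX_NONE)
    c=[k for k in c if cv2.pointPolygonTest(k,(272.,135.),False)>=0]
    if not c: continue
    q=cv2.boxPoints(cv2.minAreaRect(c[0])); P=plane(w,q,40); m_=P.mean(0)
    print(v,q.round(1).tolist(),m_.round(1),[ (round(np.linalg.norm(P[(k+1)%4]-P[k]),1),round(np.degrees(np.arctan2(*(P[(k+1)%4]-P[k])[1::-1])),1)) for k in range(2)], cv2.approxPolyDP(c[0],3,True)[:,0].tolist())
E
```

```text
60 [[230.6999969482422, 132.89999389648438], [308.3999938964844, 110.80000305175781], [316.6000061035156, 139.6999969482422], [239.0, 161.89999389648438]] [569.3 349.3  40. ] [(np.float64(88.1), np.float64(31.1)), (np.float64(33.2), np.float64(-55.9))] [[309, 115], [301, 113], [236, 132], [233, 140], [239, 160], [314, 140]]
110 [[231.5, 132.6999969482422], [308.3999938964844, 110.80000305175781], [316.29998779296875, 138.5], [239.39999389648438, 160.5]] [569.3 350.1  40. ] [(np.float64(87.2), np.float64(31.1)), (np.float64(31.8), np.float64(-55.9))] [[309, 115], [301, 113], [236, 132], [233, 138], [240, 159], [314, 139]]
130 [[233.39999389648438, 136.3000030517578], [308.79998779296875, 114.80000305175781], [315.5, 138.39999389648438], [240.10000610351562, 160.0]] [570.5 348.5  40. ] [(np.float64(85.8), np.float64(31.1)), (np.float64(27.2), np.float64(-55.9))] [[309, 116], [235, 136], [241, 159], [313, 139]]
```

```bash
python3 - <<'E'
from h import *
R1=Ro.from_euler('xyz',[180,0,31],degrees=True).as_matrix();rel([570,348.5,140],R1)
E
```

```text
shift cm [ 2.62  1.9  11.9 ] rot [ 0.  -0.  74.1] | 123 74.1
```

>>> play_rows --motion '[[[0.5,0.4,1,0,0,7],[1,0.7,2,0,0,15],[1.5,1,3,0,0,22],[2,1.5,4,0,0,30],[2.6,1.9,5,0,0,37]]]'

```text
time: 23.15
tool_pos: [571.2, 346.2, 210.6]
tcp_rot: [179.9, -0.2, 67.5]
ft_force: [0.7, 0.7, -0.1]
finger_gap: 85.5
grip_force: 0.0
```

>>> play_rows --motion '[[[0,0,1.5,0,0,8],[0,0,3,0,0,16],[0,0,4.5,0,0,24],[0,0,6,0,0,31],[0,0,7,0,0,37]]]'

```text
time: 23.65
tool_pos: [570.7, 345.9, 139.5]
tcp_rot: [-180.0, -0.1, 30.6]
ft_force: [-0.8, 0.2, -1.0]
finger_gap: 85.5
grip_force: 0.0
```

>>> play_rows --motion '[[[0,0,0,0,0,0],[0,0,0,0,0,0]]]'

```text
time: 23.85
tool_pos: [571.0, 346.6, 140.7]
tcp_rot: [180.0, -0.2, 31.1]
ft_force: [0.4, -0.7, -0.0]
finger_gap: 85.1
grip_force: 0.0
```

```bash
python3 - <<'E'
from m import *
st(); w=snap("wrist","w5.png"); i=w["pixels"]; s=proj(w,[[570,348.5,40]])[0]; print(s)
w4=dict(np.load("w4.npz"))
hsv=cv2.cvtColor(i,cv2.COLOR_RGB2HSV)
for v in(110,130):
    m=((hsv[...,1]<60)&(hsv[...,2]>v)).astype(np.uint8)
    c,_=cv2.findContours(m,cv2.RETR_EXTERNAL,cv2.CHAIN_APPROX_NONE)
    c=[k for k in c if cv2.pointPolygonTest(k,tuple(map(float,s)),False)>=0]
    if not c: continue
    q=cv2.approxPolyDP(c[0],4,True)[:,0]; P=plane(w,q.astype(float),40); print(q.tolist(),P.round(1).tolist())
    rc=cv2.minAreaRect(P[:,:2].astype(np.float32)); print(rc)
    if len(q)==4:
        q4=np.array([[309,116],[235,136],[241,159],[313,139]],float); X4=plane(w4,q4,40); X=plane(w,q.astype(float),40)
        o=[int(np.argmin(np.linalg.norm(X-x,axis=1))) for x in X4]; print(tri(w4,q4,w,q[o].astype(float)))
R1=Ro.from_euler('xyz',[180,0,31],degrees=True).as_matrix();rel([570,348.5,6],R1)
E
```

```text
t 23.85 J [26.9 20.8 79.3  0.  79.7 85.8] p [571.  346.6 140.7] rpy [180.   -0.2  31.1] F [ 0.4 -0.7 -0. ] M [-0.   -0.05 -0.03] gap 85.1 0.0
[253.55079008 192.61307986]
[[237, 137], [238, 238], [270, 242], [272, 137]] [[601.3, 381.7, 40.0], [529.2, 339.1, 40.0], [539.8, 314.3, 40.0], [614.9, 359.3, 40.0]]
((570.4508666992188, 348.2572021484375), (87.5331039428711, 26.670818328857422), 30.917051315307617)
[[6.009e+02 3.813e+02 3.790e+01 7.000e-01]
 [5.280e+02 3.385e+02 3.760e+01 2.000e-01]
 [5.410e+02 3.156e+02 4.310e+01 7.000e-01]
 [6.141e+02 3.580e+02 3.310e+01 9.000e-01]]
[[237, 137], [238, 238], [269, 241], [272, 138]] [[601.3, 381.7, 40.0], [529.2, 339.1, 40.0], [540.1, 315.5, 40.0], [614.2, 358.9, 40.0]]
((570.7093505859375, 348.6421813964844), (86.25623321533203, 26.234115600585938), 30.340078353881836)
[[6.009e+02 3.813e+02 3.790e+01 7.000e-01]
 [5.280e+02 3.385e+02 3.760e+01 2.000e-01]
 [5.409e+02 3.159e+02 4.190e+01 4.000e-01]
 [6.137e+02 3.581e+02 3.510e+01 5.000e-01]]
shift cm [-0.08 -0.2  13.52] rot [ 0.  -0.2  0.1] | 135 0.2
```

>>> play_rows --motion '[[[0,-0.2,3.5,0,0,0],[0,-0.2,7,0,0,0],[0,-0.2,10,0,0,0],[0,-0.2,12,0,0,0],[0,-0.2,13.5,0,0,0]]]'

```text
time: 24.4
tool_pos: [569.7, 348.9, 3.9]
tcp_rot: [-180.0, -0.1, 31.1]
ft_force: [0.7, 0.2, 0.4]
finger_gap: 85.2
grip_force: 0.0
```

>>> play_rows --motion '[[[0,0,0,0,0,0],[0,0,0,0,0,0],[0,0,0,0,0,0],[0,0,0,0,0,0],[0,0,0,0,0,0]]]' --jaw 0 --squeeze 80

```text
time: 24.9
tool_pos: [571.5, 349.6, 7.1]
tcp_rot: [180.0, -0.3, 31.0]
ft_force: [1.3, -2.9, 6.3]
finger_gap: 28.7
grip_force: 81.4
```

```bash
python3 - <<'E'
from h import *
st()
E
```

```text
t 24.9 J [27.1 28.9 83.6 -0.  67.1 86.1] p [571.5 349.6   7.1] rpy [180.   -0.3  31. ] F [ 1.3 -2.9  6.3] M [-0.3  -0.08  0.01] gap 28.7 81.4
```

>>> play_rows --motion '[[[0,0,0,0,0,0],[0,0,0,0,0,0],[0,0,-0.8,0,0,0],[0,0,-0.8,0,0,0]]]' --jaw 0.6

```text
time: 25.3
tool_pos: [570.3, 349.6, 14.0]
tcp_rot: [-180.0, -0.2, 31.0]
ft_force: [-0.2, 0.4, 0.2]
finger_gap: 51.4
grip_force: 0.0
```

>>> play_rows --motion '[[[0,0,0,0,0,0],[0,0,0,0,0,0],[0,0,0,0,0,0],[0,0,0,0,0,0]]]' --jaw 0

```text
time: 25.7
tool_pos: [570.1, 349.2, 13.1]
tcp_rot: [180.0, -0.1, 31.0]
ft_force: [-0.8, -1.3, 5.3]
finger_gap: 28.2
grip_force: 81.2
```

>>> play_rows --motion '[[[0,0,-3,0,0,0],[0,0,-7,0,0,0],[0,0,-11,0,0,0],[0,0,-15,0,0,0],[0,0,-19,0,0,0]]]'

```text
time: 26.2
tool_pos: [567.9, 348.4, 201.5]
tcp_rot: [-180.0, 0.2, 31.0]
ft_force: [0.6, 0.4, -6.6]
finger_gap: 28.7
grip_force: 80.6
```

```bash
python3 - <<'E'
from h import *
st()
R1=Ro.from_euler('xyz',[180,0,65],degrees=True).as_matrix();p1=np.array([530,180,250.]); rel(p1,R1)
R2=Ro.from_euler('xyz',[180,0,104],degrees=True).as_matrix();p2=rest(0,0,180); rel(p2,R2,(R1,p1));print(p2)
E
```

```text
t 26.2 J [27.1 18.6 75.5  0.  86.  86.1] p [567.9 348.4 201.5] rpy [-180.     0.2   31. ] F [ 0.6  0.4 -6.6] M [ 0.03 -0.01 -0.05] gap 28.7 80.6
shift cm [-11.93  12.48  -4.83] rot [ -0.1   0.1 -34. ] | 179 34.0
shift cm [-23.85   8.64   7.  ] rot [ -0.   0. -39.] | 263 39.0
[507.50840229 -72.62774403 180.        ]
```

>>> play_rows --motion '[[[-2,2,-1.5,0,0,-5],[-4.5,4.7,-3,0,0,-12],[-7,7.4,-4,0,0,-19],[-9.5,10,-4.8,0,0,-27],[-12,12.5,-4.8,0,0,-34]]]'

```text
time: 26.7
tool_pos: [529.9, 178.7, 249.8]
tcp_rot: [-180.0, -0.0, 65.3]
ft_force: [0.5, -1.1, -7.0]
finger_gap: 28.6
grip_force: 80.9
```

>>> play_rows --motion '[[[-4.5,1.6,0,0,0,-7],[-9,3.2,0,0,0,-15],[-13.5,4.8,0,0,0,-23],[-18,6.5,0,0,0,-31],[-22,8,0,0,0,-39]]]'

```text
time: 27.2
tool_pos: [509.3, -48.9, 248.2]
tcp_rot: [-179.9, -0.1, 102.9]
ft_force: [1.4, -0.1, -7.4]
finger_gap: 28.7
grip_force: 80.9
```

```bash
python3 - <<'E'
from h import *
st()
R2=Ro.from_euler('xyz',[180,0,104],degrees=True).as_matrix();rel(rest(0,0,125),R2)
E
```

```text
t 27.2 J [-11.3  -6.6  97.7   0.1  89.1 -24.2] p [509.3 -48.9 248.2] rpy [-1.799e+02 -1.000e-01  1.029e+02] F [ 1.4 -0.1 -7.4] M [ 0.02 -0.1   0.01] gap 28.7 80.9
shift cm [-2.3  -0.68 12.31] rot [-0.1 -0.1 -1.1] | 125 1.1
```

>>> play_rows --motion '[[[-2,-0.6,1,0,0,-1],[-2.3,-0.7,4,0,0,-1],[-2.3,-0.7,7,0,0,-1],[-2.3,-0.7,10,0,0,-1],[-2.3,-0.7,12,0,0,-1]]]'

```text
time: 27.7
tool_pos: [506.2, -70.7, 125.5]
tcp_rot: [-179.7, -0.2, 103.6]
ft_force: [-0.2, -0.2, -7.2]
finger_gap: 28.8
grip_force: 80.7
```

>>> play_rows --motion '[[[0,0,0.5,0,0,0],[0,0,1,0,0,0],[0,0,1.5,0,0,0],[0,0,1.5,0,0,0]]]'

```text
time: 28.1
tool_pos: [509.4, -71.3, 115.4]
tcp_rot: [179.9, -0.0, 103.6]
ft_force: [0.6, 0.1, -5.9]
finger_gap: 28.6
grip_force: 80.6
```

```bash
python3 - <<'E'
from h import *
st()
R2=Ro.from_euler('xyz',[180,0,104],degrees=True).as_matrix();rel(rest(0,0,94),R2)
w=snap("wrist","w6.png"); i=w["pixels"]
# cover free-end / side edges visible? bright low-sat mask outline projected to z=80, in rest frame
hsv=cv2.cvtColor(i,cv2.COLOR_RGB2HSV); m=((hsv[...,1]<60)&(hsv[...,2]>85)).astype(np.uint8)
m=cv2.morphologyEx(m,cv2.MORPH_OPEN,np.ones((5,5)))
ys=[]
for x in(50,40,30,20,0,-20):
    line=[(y,m[tuple(np.clip(proj(w,rest(x,y,80))[0][::-1].round().astype(int),0,[383,511]))]) for y in np.arange(-85,86,1.)]
    on=[y for y,v in line if v]; print(x,(min(on),max(on),len(on)) if on else None)
E
```

```text
t 28.1 J [-1.370e+01 -9.000e-01  1.064e+02  1.000e-01  7.440e+01 -2.730e+01] p [509.4 -71.3 115.4] rpy [179.9  -0.  103.6] F [ 0.6  0.1 -5.9] M [-0.   -0.01  0.03] gap 28.6 80.6
shift cm [-0.08 -0.22  2.14] rot [ 0.1 -0.  -0.4] | 22 0.4
50 (np.float64(-65.0), np.float64(63.0), 128)
40 (np.float64(-65.0), np.float64(63.0), 128)
30 (np.float64(-65.0), np.float64(63.0), 128)
20 (np.float64(-64.0), np.float64(63.0), 125)
0 (np.float64(-64.0), np.float64(63.0), 108)
-20 (np.float64(-64.0), np.float64(63.0), 112)
```

>>> play_rows --motion '[[[-0.1,-0.2,0.6,0,0,0],[-0.1,-0.2,1.2,0,0,0],[-0.1,-0.2,1.7,0,0,0],[-0.1,-0.2,2.0,0,0,0],[-0.1,-0.2,2.1,0,0,0]]]'

```text
time: 28.65
tool_pos: [507.1, -72.6, 93.4]
tcp_rot: [180.0, -0.1, 103.6]
ft_force: [-0.2, 0.2, -8.2]
finger_gap: 28.6
grip_force: 80.9
```

>>> play_rows --motion '[[[0,0,0.1,0,0,0],[0,0,0.2,0,0,0],[0,0,0.2,0,0,0]]]'

```text
time: 28.95
tool_pos: [507.6, -72.8, 93.1]
tcp_rot: [179.9, -0.0, 103.6]
ft_force: [-4.7, 1.9, 0.3]
finger_gap: 28.7
grip_force: 81.9
```

>>> play_rows --motion '[[[0,0,0,0,0,0],[0,0,0,0,0,0],[0,0,0,0,0,0]]]' --jaw 0.65

```text
time: 29.25
tool_pos: [508.4, -72.9, 93.0]
tcp_rot: [179.8, 0.0, 103.6]
ft_force: [0.9, -0.2, 0.1]
finger_gap: 55.6
grip_force: 0.0
```

>>> play_rows --motion '[[[0,0,-1,0,0,0],[0,0,-3,0,0,0],[0,0,-6,0,0,0],[0,0,-10,0,0,0],[0,0,-15,0,0,0]]]'

```text
time: 29.75
tool_pos: [506.2, -72.6, 242.7]
tcp_rot: [-180.0, -0.1, 103.6]
ft_force: [0.9, -0.3, -0.2]
finger_gap: 55.4
grip_force: 0.0
```

>>> play_rows --motion '[[[0,0,-4,0,0,0],[-1,0,-8,0,0,0],[-1,0,-8,0,0,0],[-1,0,-8,0,0,0]]]'

```text
time: 30.15
tool_pos: [510.3, -83.0, 324.4]
tcp_rot: [179.7, 0.1, 103.6]
ft_force: [-0.3, -0.1, -0.6]
finger_gap: 55.4
grip_force: 0.0
```

```bash
python3 - <<'E'
from m import *
st(); w=snap("wrist","w7.png"); i=w["pixels"]
hsv=cv2.cvtColor(i,cv2.COLOR_RGB2HSV); m=((hsv[...,1]<60)&(hsv[...,2]>85)).astype(np.uint8)
m=cv2.morphologyEx(m,cv2.MORPH_OPEN,np.ones((5,5)))
def g(x,y,z,a=m): return a[tuple(np.clip(proj(w,rest(x,y,z))[0][::-1].round().astype(int),0,[383,511]))]
for x in(65,58,-50,-60,-68):
    on=[y for y in np.arange(-85,86,1.) if g(x,y,80)]; print(x,(min(on),max(on),len(on)) if on else None)
for y in(-60,-40,40,60):
    on=[x for x in np.arange(-100,95,1.) if g(x,y,80)]; print("y",y,(min(on),max(on),len(on)) if on else None)
v=hsv[...,2]
for y in(-10,0,10): print("bar x",y,[int(g(x,y,120,v)) for x in range(-70,71,5)])
for x in(-30,0,30): print("bar y",x,[int(g(x,y,120,v)) for y in range(-32,33,4)])
E
```

```text
t 30.15 J [-15.   -6.9  90.1   0.1  96.5 -28.5] p [510.3 -83.  324.4] rpy [1.797e+02 1.000e-01 1.036e+02] F [-0.3 -0.1 -0.6] M [0.05 0.02 0.03] gap 55.4 0.0
65 (np.float64(-49.0), np.float64(44.0), 94)
58 (np.float64(-64.0), np.float64(44.0), 103)
-50 (np.float64(-65.0), np.float64(64.0), 130)
-60 (np.float64(-64.0), np.float64(63.0), 86)
-68 (np.float64(-65.0), np.float64(85.0), 106)
y -60 (np.float64(-73.0), np.float64(74.0), 134)
y -40 (np.float64(-74.0), np.float64(76.0), 151)
y 40 (np.float64(-74.0), np.float64(76.0), 151)
y 60 (np.float64(-74.0), np.float64(-2.0), 70)
bar x -10 [83, 84, 84, 82, 83, 82, 146, 146, 145, 147, 147, 147, 147, 148, 148, 149, 149, 150, 149, 149, 149, 149, 150, 152, 158, 158, 158, 158, 158]
bar x 0 [86, 86, 85, 83, 82, 83, 151, 150, 151, 151, 151, 152, 152, 153, 153, 153, 153, 153, 154, 154, 154, 154, 155, 153, 157, 158, 158, 158, 158]
bar x 10 [85, 84, 84, 82, 82, 82, 144, 144, 144, 144, 144, 144, 145, 145, 146, 147, 147, 147, 148, 149, 148, 148, 148, 146, 160, 158, 159, 161, 160]
bar y -30 [158, 162, 164, 156, 156, 143, 144, 147, 151, 144, 144, 140, 146, 157, 160, 148, 158]
bar y 0 [158, 140, 165, 155, 157, 146, 147, 150, 153, 144, 145, 147, 157, 157, 162, 160, 157]
bar y 30 [162, 139, 160, 159, 162, 142, 147, 151, 154, 144, 146, 149, 150, 158, 159, 155, 159]
```

```bash
python3 -c "
from bench import job
print(job.hand_in())"
```

```text
the job is handed in; nothing more can be done
None
```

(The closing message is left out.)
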